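# Draw the parts tray out of its bay with the pull hook

### The arm

A 6-joint arm with a two-finger parallel gripper is mounted at the origin on the work surface. World frame = base frame: x ahead of the robot, y to its left, z up, the work surface at z = 0. Lengths are in mm, angles in rad, forces in N, time in s.
With the tool pointing down it reaches from about 350 to 775 mm from the base axis. Payload 7.3 kg.
Tool frame: the origin (TCP) lies on the centre line of the jaws, within the pads' length; the fingertips stand 22 mm ahead of it and the grasp point (between the pads) lies 3 mm ahead of it; z points along the fingers, y is the direction in which the jaws open and shut (so a half turn about z gives the same grasp; the last joint's range is limited). The gripper opens to 92 mm and grips with 3 to 60 N. Pads are 19 mm wide; open, the fingers measure 130 mm over their backs; the gripper's body (75 mm by 190 mm) begins 47 mm behind the grasp point.
Start: joints at [0.984, 0.342, 1.524, -0, 1.275, -0.146], TCP at [223.986, 474.84, 248.741] pointing down, gripper open.
Joint ranges: [-2.53, 2.53], [-0.77, 2.02], [0.04, 2.7], [-1, 4.14], [0.28, 2.66], [-3.11, 3.11]. Speed limits (rad/s): [2.57, 2.57, 3.14, 3.14, 3.14, 3.14].

### API

Orientations are given as [roll, pitch, yaw] about the fixed x, y, z axes, in that order (R = Rz(yaw) Ry(pitch) Rx(roll)).
In Python, from plant import get_obs, capture, bot, spot_in gives the robot as it stands.
- The arm moves only by the shell command python3 -m handwheel 'ROWS' [OPENING]. ROWS is JSON, a list of rows, each a list of 2 entries, a list of its own where there are three numbers: the shift along the world's x, y, z in mm, then the turn, a rotation vector about the world's x, y, z in rad. In form: [[[x, y, z], [wx, wy, wz]], ...]. A call has 1 to 12 rows; each row shifts and turns the commanded pose from where the row before left it; what a row does not reach is not made up. A row lasts 1/8 s, in which the tool goes at most 62.5 mm and 10.7 degrees, less where a joint would pass 70% of its speed; a pose out of reach is approached as far as the arm can. A call is refused whole if a number of a shift passes 62.5 or a number of a turn 0.188, either way. A call with a gripper value outside its range is refused whole. OPENING is the closure, from 0 (fully open) to 1 (shut), set as the call begins (- or left out, the last holds). The fingers move at their own pace and stop on an object; the grip force is fixed at half the most. Time passes only in rows, so rows that do not move let the fingers close. It gives the time, the measured TCP pose, the force and the opening at its end, in the units of the state.
- get_obs(): the state, without advancing time (a new reading comes with each control period).
- capture(name): name is "scene" or "top" or "wrist"; returns a dict with "img" (420x560x3 uint8, red, green, blue), "fx", "fy", "cx", "cy" (pixels), "cam_to_world" (4x4, takes a point from camera to world coordinates). Camera axes: x right, y up, looking along -z (the intrinsics and any distortion apply to the point x, -y, -z); pixel columns grow to the right and rows downward; lengths in mm; the calibration is good to about 2 mm. The wrist camera is an equidistant fisheye: a pixel r from the principal point sees the ray r / f radians off the axis. A picture is of the moment at which its call begins. There is no depth.
- bot.close_job(): hands the job in, once; it reports no verdict.
Trained networks look in the newest picture that a camera, given by its name, has taken for a name from the list of things; names that differ only in an ending like _2 or _b are one class to them, and where a whole thing is asked for, a point or a joint stands for the part that bears it (a point fixed in the world has none). Each returns a list of dicts, best first, with "score" (0 to 1); they miss things now and then, are a little off and sometimes report something else, mostly with a low value. They report only what shows in the picture. A call takes as long as a camera call.
- spot_in(thing, camera): "xyz" ([x, y, z] in mm, in the coordinates of the camera as it stood for that picture, good to about 4 mm: the middle of the surface that is visible of it).
The state is a dict: "time": time; "joint_positions": joint angles; "dq": joint speeds; "tau": joint torques, N m; "tool_pos": TCP position; "tcp_rot": TCP orientation; "contact_force": force on the tool from outside, world axes, zero at the start; "moment": the same for the moment, N m; "grip_width": finger opening in mm.
Only numpy, scipy, OpenCV 4.12 (cv2) and the standard library are available. Lean on these libraries where they do the work, as an engineer would, in place of code of your own. Each camera call takes 0.05 s, during which the arm holds its last target. There are 200 camera calls.

### The job

Take the orange-handled pull hook from its cradle, put its tip down through the steel eye of the blue parts tray and drag the tray out along its rails until it has pushed both yellow stop pads fully in; keep a steady pull of about 17 N against the stop for about a second, and never load the tray with more than 28 N. Then unhook, leave the tray there against the stop, and lay the hook back in its cradle the way it was. Move the tray only with the hook, and do not disturb the jar, can, coupling, wrench or screwdriver standing about.

Things in the scene. Friction and masses are not known exactly. Their poses are not given: they have to be found in the camera images.
- hook_grip (a point): Centre of the handle of the loose pull hook (160 g): an orange bar 116 mm long (x), 22 mm wide (y), 24 mm high (z), level in its cradle; grip it across its width at the middle, between the cradle's supports. From its +x end a 9 mm steel rod runs on to 110 mm from this point and bends down, leaning slightly back.
- hook_tip (a point): Lower end of the hook's bent-down rod: 106 mm ahead (+x) and 42 mm below (-z) the handle's centre, same axes as the handle. The rod is 9 mm thick.
- cradle_seat (a point): Centre of the handle when the hook is seated in its fixed grey cradle, 62 mm above the bench; x along the handle to the hook end. The cradle: a foot 120 x 75 mm and two supports 12 mm thick, 42 mm before and behind this point along x, each with a level-floored notch 30 mm wide (floor 50 mm above the bench) with a flared mouth (top 80 mm).
- tray: Open blue tray with pump parts fixed in it, 130 (x) x 100 (y) x 50 mm high, loose, 0.25 to 0.5 kg. Origin at the centre of its underside; x points away from the robot, z up. It stands on the bay's 8 mm plate between guide rails with 2 mm play either side, its rear under a clear guard 90 mm above the bench. Dragging it takes about 2 to 6 N.
- eye (a point): Centre of the hole of the tray's steel pull eye, a level loop of 8 mm bar on the tray's front (-x): 79.5 mm in front of the tray's origin, 42 mm above the bench; axes as the tray. The hole is 29 mm along x and 26 mm along y, narrowing towards the front bar, whose inner edge is 14.5 mm in front of this point; the tray's face is 14.5 mm behind it.
- bay: Fixed dark steel base plate 295 x 150 x 8 mm with two aluminium guide rails along its x and the clear guard over its rear half. Origin on the bench under the plate (plate from 155 mm in front to 140 mm behind it); x is the direction of the rails, away from the robot; the tray is dragged towards -x.
- pads (a joint): Two yellow pads of the grey stop clamped across the rails, 28 to 46 mm either side of the middle (the hook passes between; stop top 50 mm above bench). Pushed by the tray's front: 0 = out, 0.012 m = fully in, hard, no give. They take about 3 N and stay where pushed. The stop's place varies and is not measured: the tray meets its end 50 to 100 mm from its start, found by feel.
- jar_mid (a point): Bystander: amber glass jar with a white lid, 60 mm across, 75 mm high, centre half-way up.
- can_mid (a point): Bystander: green can, 60 mm across, 140 mm high, centre half-way up.
- coupling_mid (a point): Bystander: black pipe coupling, 64 mm across, 45 mm high, centre half-way up.
- wrench: Bystander: steel wrench lying on the bench.
- screwdriver: Bystander: yellow screwdriver lying on the bench near the robot, about 30 mm high.

How it is judged:
By the outcome, as a careful person would: the job done as asked, in the order asked, and still so for the second after the job is handed in, with the robot touching nothing.
It also fails if it takes over 72 s, if anything falls off the work surface, if the arm or the gripper's body presses on something with over 40 N, if the wrist force passes 120 N, or if a joint passes its speed limit or range.

## Working session

There is one attempt and no reset: what is moved stays moved. The work goes in short steps, Python scripts to look and compute and a shell command to move; the robot and the scene stay as the last step left them, time stands still between calls to the robot, and variables do not carry over. Pictures are saved under pics/ and viewed, about 8 in all and at most 12, crops included, and the job is handed in when it is done.

```bash
mkdir -p pics; ls
cat > h.py <<'E'
import numpy as np, cv2
from plant import get_obs, capture, bot, spot_in
def look(cam, name=None):
    c=capture(cam)
    if name: cv2.imwrite('pics/'+name+'.png', c['img'][:,:,::-1])
    return c
def spots(c,cam,things,n=2):
    M=np.array(c['cam_to_world'])
    for t in things:
        for d in spot_in(t,cam)[:n]:
            p=M@np.r_[d['xyz'],1]; print(cam,t,round(d['score'],2),p[:3].round(1))
def ray(c,u,v,z,fish=False):
    M=np.array(c['cam_to_world']); a=np.array([(u-c['cx'])/c['fx'],(v-c['cy'])/c['fy']])
    if fish:
        r=np.hypot(*a); s=np.sin(r)/max(r,1e-9); d=np.array([a[0]*s,-a[1]*s,-np.cos(r)])
    else: d=np.array([a[0],-a[1],-1])
    d=M[:3,:3]@d; o=M[:3,3]; return (o+d*(z-o[2])/d[2]).round(1)
def pix(c,p,fish=False):
    M=np.array(c['cam_to_world']); q=M[:3,:3].T@(np.array(p)-M[:3,3]); x,y,z=q[0],-q[1],-q[2]
    if fish:
        h=np.hypot(x,y); r=np.arctan2(h,z); k=r/h
    else: k=1/z
    return np.array([c['cx']+c['fx']*x*k,c['cy']+c['fy']*y*k]).round(1)
E
python3 - <<'E'
from h import *
T=['hook_grip','hook_tip','cradle_seat','tray','eye','bay','pads','jar_mid','can_mid','coupling_mid','wrench','screwdriver']
for cam in ['scene','top']:
    c=look(cam,cam+'1'); print({k:v for k,v in c.items() if k!='img'})
    spots(c,cam,T)
print(get_obs())
E
```

```text
pics
{'fx': 428.5794428639032, 'fy': 428.5794428639032, 'cx': 285.84242007444726, 'cy': 206.8288907863941, 'cam_to_world': array([[-8.33203712e-01, -4.14237077e-01,  3.66304816e-01,
         9.02787002e+02],
       [ 5.52958279e-01, -6.20622429e-01,  5.55936095e-01,
         5.25308117e+02],
       [-2.95235866e-03,  6.65759299e-01,  7.46160733e-01,
         7.53195599e+02],
       [ 0.00000000e+00,  0.00000000e+00,  0.00000000e+00,
         1.00000000e+00]])}
scene hook_grip 0.87 [486.  307.2  72.7]
scene hook_tip 0.68 [482.1 308.5  77.5]
scene hook_tip 0.36 [471.9 318.   10.6]
scene cradle_seat 0.74 [ 700.4 -231.5   27.3]
scene cradle_seat 0.65 [469.4 318.7  11.6]
scene tray 0.93 [686.1  23.2  44.3]
scene tray 0.38 [708.6 367.9 132.1]
scene eye 0.56 [684.2  19.7  44.3]
scene bay 0.78 [726.2   9.2  29.5]
scene bay 0.5 [402.7 -30.   20.2]
scene pads 0.43 [604.2  21.4  32.8]
scene jar_mid 0.86 [705.3 255.8  69.9]
scene jar_mid 0.56 [728.1  10.9  30.2]
scene can_mid 0.95 [710.3 365.8 130.6]
scene coupling_mid 0.76 [ 701.  -229.3   30.9]
scene wrench 0.95 [ 719.9 -341.4    4.1]
scene sc
[... 1050 characters left out ...]
0.8  26.4]
{'time': 1.3, 'joint_positions': array([ 9.83979595e-01,  3.42001184e-01,  1.52407658e+00,  1.86128616e-05,
        1.27540740e+00, -1.45987063e-01]), 'dq': array([-3.70089644e-04, -2.06123492e-03, -1.86311121e-03, -1.17277943e-03,
        5.52109748e-04,  4.36182667e-05]), 'tau': array([-5.49510389e-05, -4.31151974e+01, -2.44473249e+01,  7.20229908e-02,
        4.84569662e-02,  4.48091475e-05]), 'tool_pos': array([223.99569385, 474.8454906 , 248.74808121]), 'tcp_rot': array([ 3.14148371e+00, -1.98108486e-06,  2.70075757e+00]), 'contact_force': array([ 0.54369071, -0.11560108, -0.58108329]), 'moment': array([-0.02200982, -0.00532312, -0.03038268]), 'grip_width': 92.04639077977684}
```

View both.

View pics/top1.png

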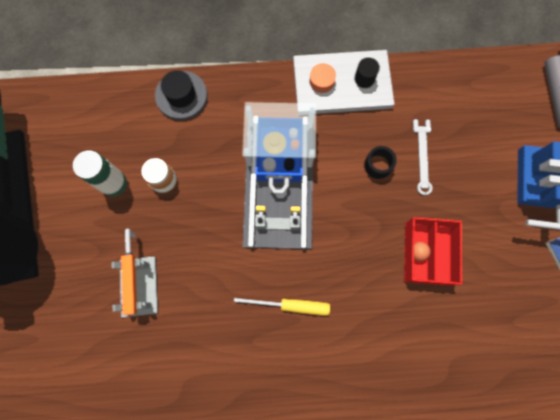

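View pics/scene1.png

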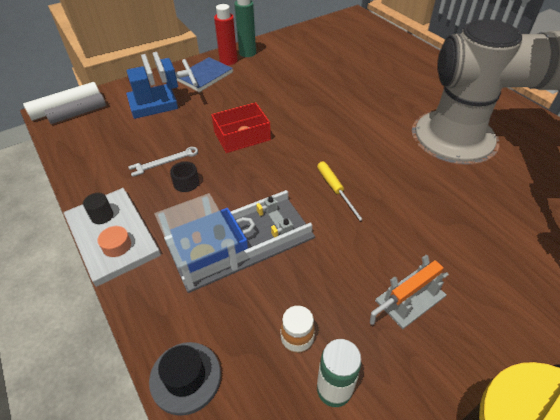

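Run:
```python
from h import *
c=look('top')
img=c['img']
for n,u,v,z in [('h rear',131,314,74),('h front',127.5,256,74),('rodend',128,233,68),('eye',279,186,42),('padL',261,209,35),('padR',295,209,35),('railL bot',248,246,30),('railR bot',309,246,30),('railL mid',252,180,30),('railR mid',306,180,30),('jar',153,169,75),('can',90,163,140)]: print(n,ray(c,u,v,z))
def mask(lo,hi,box):
    h=cv2.cvtColor(img,cv2.COLOR_RGB2HSV); m=cv2.inRange(h,lo,hi); k=np.zeros_like(m); k[box[0]:box[1],box[2]:box[3]]=m[box[0]:box[1],box[2]:box[3]]; return k
m=mask((5,180,150),(18,255,255),(240,330,100,160)); r=cv2.minAreaRect(cv2.findNonZero(m)); print(r)
b=cv2.boxPoints(r); print([ray(c,*p,74) for p in b])
big=np.vstack([cv2.resize(img[215:330,90:230],(700,575),interpolation=cv2.INTER_CUBIC)])
big=cv2.resize(img[95:255,225:335],None,fx=3.6,fy=3.6,interpolation=cv2.INTER_CUBIC)
big2=cv2.resize(img[220:330,90:180],None,fx=4.4,fy=5.236,interpolation=cv2.INTER_CUBIC)
cv2.imwrite('pics/crop1.png',np.hstack([big,big2[:576]])[:,:,::-1]); print(big.shape,big2.shape)
```

```text
h rear [405.5 292.5  74. ]
h front [519.3 299.8  74. ]
rodend [567.  301.1  68. ]
eye [651.3 -13.3  42. ]
padL [605.1  28.6  35. ]
padR [599.9 -44.   35. ]
railL bot [528.3  61.1  30. ]
railR bot [519.1 -67.5  30. ]
railL mid [672.4  44.4  30. ]
railR mid [664.  -73.3  30. ]
jar [697.7 247.1  75. ]
can [696.4 350.3 140. ]
((130.05999755859375, 283.4200134277344), (58.54844284057617, 12.445079803466797), 81.8698959350586)
[array([521.7, 315.3,  74. ]), array([523.5, 290.7,  74. ]), array([409. , 274.3,  74. ]), array([407.3, 298.3,  74. ])]
(576, 396, 3) (576, 396, 3)
```

View pics/crop1.png

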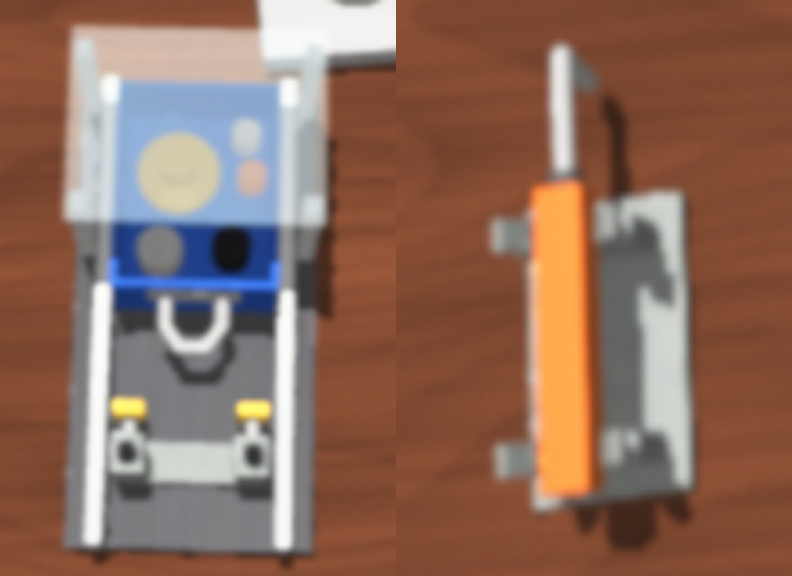

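```bash
python3 -m handwheel '[[[40,-30,-9],[0,0,0.085]],[[40,-30,-9],[0,0,0.085]],[[40,-30,-9],[0,0,0.085]],[[40,-30,-9],[0,0,0.085]],[[40,-30,-9],[0,0,0.085]],[[40,-28,-9],[0,0,0.085]],[[0,0,0],[0,0,0]],[[0,0,0],[0,0,0]]]' 0
python3 - <<'E'
from h import *
c=look('wrist','wrist1'); spots(c,'wrist',['hook_grip','hook_tip','cradle_seat']); print(c['cx'],c['cy'],c['fx'],np.array(c['cam_to_world']).round(2))
t=look('top')
a=ray(t,126.6,255,74);b=ray(t,128.9,314,74); print(a,b,np.arctan2(*(a-b)[1::-1]))
L0=ray(t,253.3,175.6,30);L1=ray(t,250.6,246.4,30);R0=ray(t,305,175.6,30);R1=ray(t,303.9,246.4,30); print(L0,L1,R0,R1,np.arctan2(*(L0-L1)[1::-1]),np.arctan2(*(R0-R1)[1::-1]))
print(ray(t,278.6,185.3,42)); print(get_obs())
E
```

```text
time: 2.35
tool_pos: [463.7, 296.9, 194.6]
tcp_rot: [3.141, -0.001, -3.074]
contact_force: [0.5, 0.8, 0.3]
grip_width: 92.0
wrist hook_tip 0.71 [460.1 298.8  75.2]
wrist cradle_seat 0.6 [460.2 289.6   7.2]
273.1897395686818 210.51683694851963 325.19226210127806 [[-7.0000e-02 -9.5000e-01 -2.9000e-01  3.8385e+02]
 [ 1.0000e+00 -7.0000e-02 -2.0000e-02  2.9133e+02]
 [ 0.0000e+00 -2.9000e-01  9.6000e-01  3.3157e+02]
 [ 0.0000e+00  0.0000e+00  0.0000e+00  1.0000e+00]]
[521.4 301.6  74. ] [405.8 296.6  74. ] 0.04322565326004456
[682.2  41.   30. ] [527.   55.6  30. ] [674.1 -71.9  30. ] [519.  -56.7  30. ] -0.09379612967673419 -0.09768934208908038
[652.9 -12.6  42. ]
{'time': 2.6, 'joint_positions': array([ 4.31751024e-01,  4.35679131e-01,  1.53500823e+00,  2.06819423e-04,
        1.17038151e+00, -1.20971597e+00]), 'dq': array([-0.0054951 ,  0.00382178,  0.00015788,  0.00081823, -0.00029738,
       -0.00212372]), 'tau': array([-1.28373401e-01, -4.65348387e+01, -2.31214571e+01, -9.28092515e-03,
        8.76532635e-02,  7.09349464e-03]), 'tool_pos': array([463.29549071, 297.64105728, 195.11527126]), 'tcp_rot': array([ 3.14122940e+00,  4.22694582e-04, -3.07100263e+00]), 'contact_force': array([-0.20158228,  0.23549741,  0.376732  ]), 'moment': array([ 0.00288659, -0.04014005,  0.04833776]), 'grip_width': 91.9498175894201}
```

View pics/wrist1.png

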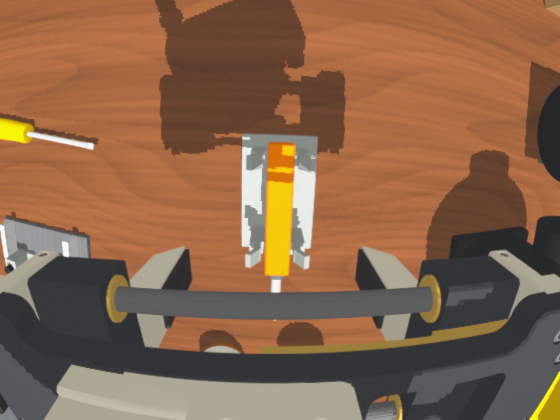

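Run:
```python
from h import *
c=look('wrist')
a=ray(c,277,275,74,True);b=ray(c,281,144,74,True);print(a,b,(a+b)/2,np.arctan2(*(a-b)[1::-1]))
h=cv2.cvtColor(c['img'],cv2.COLOR_RGB2HSV); m=cv2.inRange(h,(8,180,100),(25,255,255)); m[:135]=0;m[285:]=0;m[:,:250]=0;m[:,310:]=0
ys,xs=np.nonzero(m)
P=[]
for y in range(150,272,10):
    q=xs[ys==y]
    P.append(ray(c,q.mean(),y,74,True)[:2])
P=np.array(P);print(np.polyfit(P[:,0],P[:,1],1),np.polyval(np.polyfit(P[:,0],P[:,1],1),463))
```

```text
[522.6 305.3  74. ] [407.1 299.8  74. ] [464.85 302.55  74.  ] 0.047583103276983396
[3.75599836e-02 2.83826846e+02] 301.2171181530901
```

```bash
python3 -m handwheel '[[[0,1,-20],[0,0,-0.027]],[[1,1,-30],[0,0,0]],[[0,1,-30],[0,0,0]],[[0,0,-25],[0,0,0]],[[0,0,-15],[0,0,0]],[[0,0,-7],[0,0,0]],[[0,0,0],[0,0,0]],[[0,0,0],[0,0,0]]]' 0
python3 -m handwheel '[[[0,0,0],[0,0,0]],[[0,0,0],[0,0,0]],[[0,0,0],[0,0,0]],[[0,0,0],[0,0,0]],[[0,0,0],[0,0,0]],[[0,0,0],[0,0,0]],[[0,0,0],[0,0,0]],[[0,0,0],[0,0,0]]]' 1
```

```text
time: 3.65
tool_pos: [465.5, 300.1, 68.6]
tcp_rot: [3.141, 0.001, -3.099]
contact_force: [0.5, 0.4, 0.8]
grip_width: 92.2
time: 4.65
tool_pos: [465.0, 299.9, 67.7]
tcp_rot: [3.141, 0.0, -3.099]
contact_force: [0.1, 0.6, 0.2]
grip_width: 21.9
```

```bash
python3 -m handwheel '[[[0,0,10],[0,0,0]],[[0,0,25],[0,0,0]],[[0,0,30],[0,0,0]],[[0,0,25],[0,0,0]],[[0,0,15],[0,0,0]],[[0,0,0],[0,0,0]]]'
python3 -m handwheel '[[[4,-20,0],[0,0,-0.014]],[[9,-35,0],[0,0,-0.0175]],[[10,-40,0],[0,0,-0.0175]],[[10,-40,0],[0,0,-0.0175]],[[10,-40,0],[0,0,-0.0175]],[[10,-40,0],[0,0,-0.0175]],[[10,-35,0],[0,0,-0.0175]],[[10,-30,0],[0,0,-0.0175]],[[5,-15,-10],[0,0,0]],[[3,-8,-10],[0,0,0]],[[0,0,0],[0,0,0]],[[0,0,0],[0,0,0]]]'
python3 - <<'E'
from h import *
s=look('scene'); t=look('top')
a=s['img'][150:330,180:420]; b=t['img'][95:275,210:350]
a=cv2.resize(a,None,fx=2,fy=2,interpolation=3); 
cv2.imwrite('pics/c2.png',np.hstack([cv2.resize(s['img'][165:285,190:310],None,fx=3.3,fy=3.3,interpolation=3),cv2.resize(t['img'][100:220,220:340],None,fx=3.3,fy=3.3,interpolation=3)])[:,:,::-1])
o=get_obs(); p=o['tool_pos']; y=-0.096
print(p,o['tcp_rot'],o['contact_force'])
tip=p+[106*np.cos(y),106*np.sin(y),-48]
print(tip,pix(s,tip),pix(t,tip)); e=np.array([652,-13,42]);print(pix(s,e),pix(t,e))
spots(s,'scene',['hook_tip','eye','tray']);spots(t,'top',['hook_tip','eye'])
E
```

```text
time: 5.4
tool_pos: [465.4, 300.0, 173.7]
tcp_rot: [3.141, 0.002, -3.099]
contact_force: [0.7, -0.0, -2.8]
grip_width: 21.9
time: 6.9
tool_pos: [545.7, -2.3, 152.6]
tcp_rot: [3.141, -0.001, 3.048]
contact_force: [0.1, -0.8, -2.7]
grip_width: 21.8
[545.97790065  -2.31214124 153.03213836] [3.14135480e+00 4.34776839e-04 3.04851104e+00] [ 0.38296034  0.46714829 -1.84021431]
[651.48982766 -12.47251811 105.03213836] [243.7 203.7] [278.4 177.6]
[245.6 223.3] [278.8 185.7]
scene hook_tip 0.81 [592.   -4.5 151.1]
scene eye 0.63 [685.4  22.5  45.5]
scene tray 0.66 [684.8  24.   43.3]
scene tray 0.21 [701.6 255.8  71.4]
top hook_tip 0.54 [506.1   4.3 158.7]
```

View pics/c2.png

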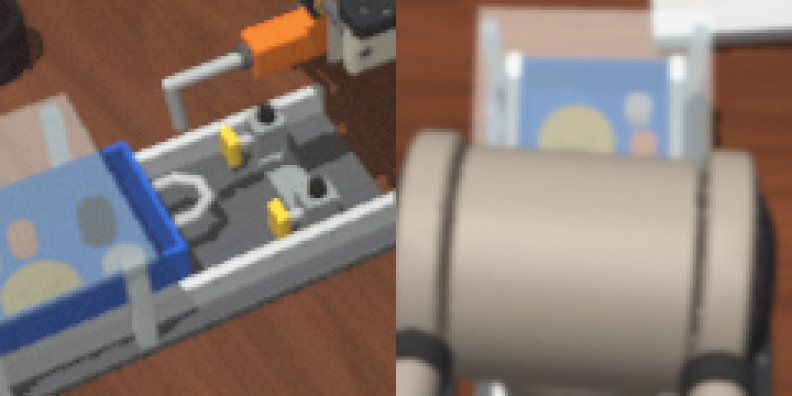

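```bash
python3 -m handwheel '[[[0,0,-15],[0,0,0]],[[0,0,-20],[0,0,0]],[[0,0,-12],[0,0,0]],[[0,0,0],[0,0,0]],[[0,0,0],[0,0,0]]]'
python3 - <<'E'
from h import *
s=look('scene')
cv2.imwrite('pics/c3.png',cv2.resize(s['img'][175:275,200:320],None,fx=6,fy=6,interpolation=3)[:,:,::-1])
o=get_obs(); p=o['tool_pos']; y=-0.096
tip=p+[106*np.cos(y),106*np.sin(y),-48]
print(p,tip,pix(s,tip))
E
```

```text
time: 7.88
tool_pos: [546.3, -3.2, 106.1]
tcp_rot: [3.142, 0.001, 3.047]
contact_force: [0.0, 1.1, -1.8]
grip_width: 21.7
[546.41045832  -3.20791754 106.2919144 ] [651.92238533 -13.3682944   58.2919144 ] [245.  218.3]
```

View pics/c3.png

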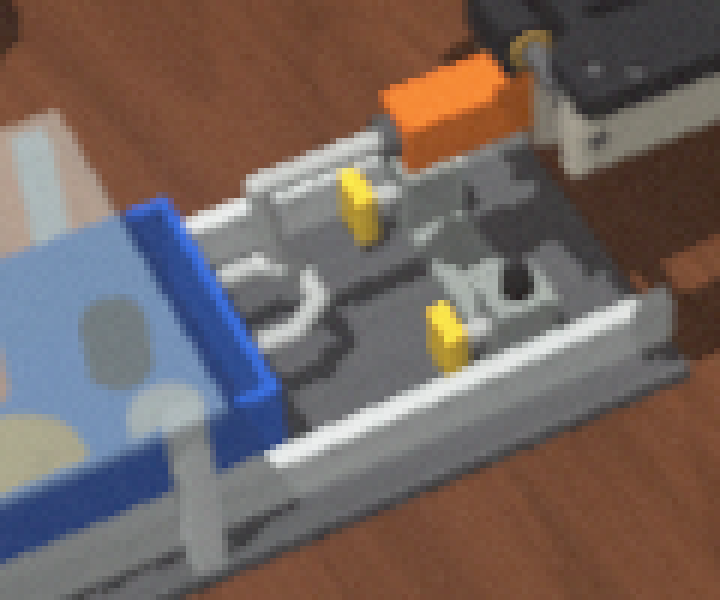

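```bash
python3 -m handwheel '[[[0,0,-8],[0,0,0]],[[0,0,-8],[0,0,0]],[[0,0,0],[0,0,0]]]'
python3 -m handwheel '[[[0,0,-8],[0,0,0]],[[0,0,-8],[0,0,0]],[[0,0,0],[0,0,0]]]'
python3 - <<'E'
from h import *
s=look('scene')
cv2.imwrite('pics/c4.png',cv2.resize(s['img'][175:275,200:320],None,fx=6,fy=6,interpolation=3)[:,:,::-1])
o=get_obs(); p=o['tool_pos']; y=-0.096
tip=p+[106*np.cos(y),106*np.sin(y),-48]
print(p,tip,pix(s,tip),o['contact_force'],o['moment'])
E
```

```text
time: 8.3
tool_pos: [545.4, -3.1, 88.8]
tcp_rot: [3.141, -0.002, 3.047]
contact_force: [-0.0, -0.1, -1.6]
grip_width: 21.8
time: 8.68
tool_pos: [545.4, -3.1, 72.8]
tcp_rot: [3.141, -0.002, 3.047]
contact_force: [-0.5, -0.2, -2.2]
grip_width: 21.9
[545.7606839   -3.11132259  73.28468151] [651.27261092 -13.27169946  25.28468151] [246.4 228. ] [ 0.12442531  0.2618889  -1.08863078] [ 0.03866801  0.06747109 -0.00574009]
```

View pics/c4.png

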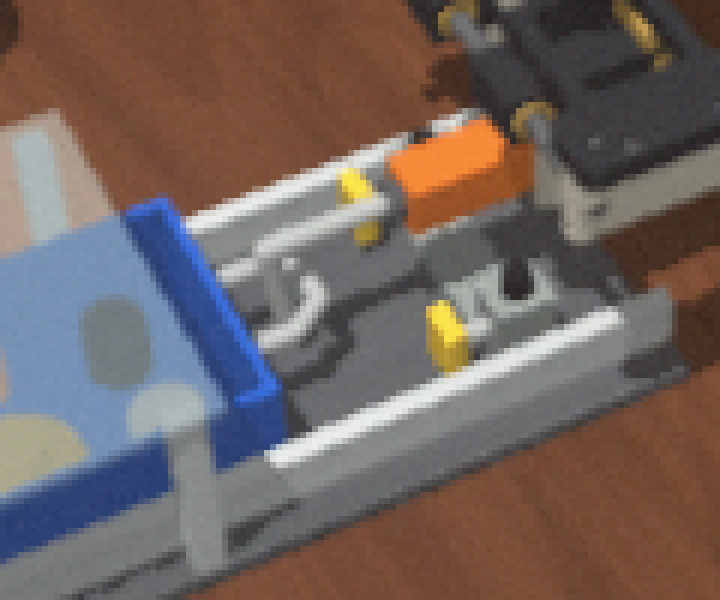

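```bash
python3 -m handwheel '[[[-3,0.3,0],[0,0,0]],[[-3,0.3,0],[0,0,0]],[[-3,0.3,0],[0,0,0]],[[-3,0.3,0],[0,0,0]],[[-3,0.3,0],[0,0,0]]]'
python3 -m handwheel '[[[-3,0.3,0],[0,0,0]],[[-3,0.3,0],[0,0,0]],[[-3,0.3,0],[0,0,0]],[[-3,0.3,0],[0,0,0]],[[-3,0.3,0],[0,0,0]]]'
python3 -m handwheel '[[[-3,0.3,0],[0,0,0]],[[-3,0.3,0],[0,0,0]],[[-3,0.3,0],[0,0,0]],[[-3,0.3,0],[0,0,0]]]'
python3 - <<'E'
from h import *
o=get_obs();print(o['tool_pos'],o['contact_force'],o['moment'])
E
```

```text
time: 9.35
tool_pos: [531.0, -1.7, 73.9]
tcp_rot: [3.142, 0.001, 3.047]
contact_force: [1.9, 0.6, -2.8]
grip_width: 22.3
time: 9.98
tool_pos: [515.9, -0.2, 73.8]
tcp_rot: [3.142, 0.0, 3.047]
contact_force: [2.1, -0.0, -0.9]
grip_width: 21.5
time: 10.48
tool_pos: [503.8, 1.1, 73.8]
tcp_rot: [3.142, 0.0, 3.047]
contact_force: [1.7, -0.8, -1.4]
grip_width: 21.9
[503.83475844   1.05264144  73.77154758] [ 1.74658028 -0.76307644 -1.37576592] [-0.02342991 -0.4550906   0.02773734]
```

```bash
python3 -m handwheel '[[[-2.5,0.25,0],[0,0,0]],[[-2.5,0.25,0],[0,0,0]],[[-2.5,0.25,0],[0,0,0]],[[-2.5,0.25,0],[0,0,0]]]'
python3 - <<'E'
from h import *
s=look('scene'); o=get_obs();print(o['tool_pos'],o['contact_force'])
cv2.imwrite('pics/c5.png',cv2.resize(s['img'][175:275,200:320],None,fx=6,fy=6,interpolation=3)[:,:,::-1])
E
```

```text
time: 10.98
tool_pos: [493.8, 2.1, 73.7]
tcp_rot: [3.141, 0.0, 3.047]
contact_force: [3.4, -0.2, -2.1]
grip_width: 21.7
[493.48237791   2.11332269  73.71385707] [ 1.04223245 -0.68848043 -0.21276102]
```

View pics/c5.png

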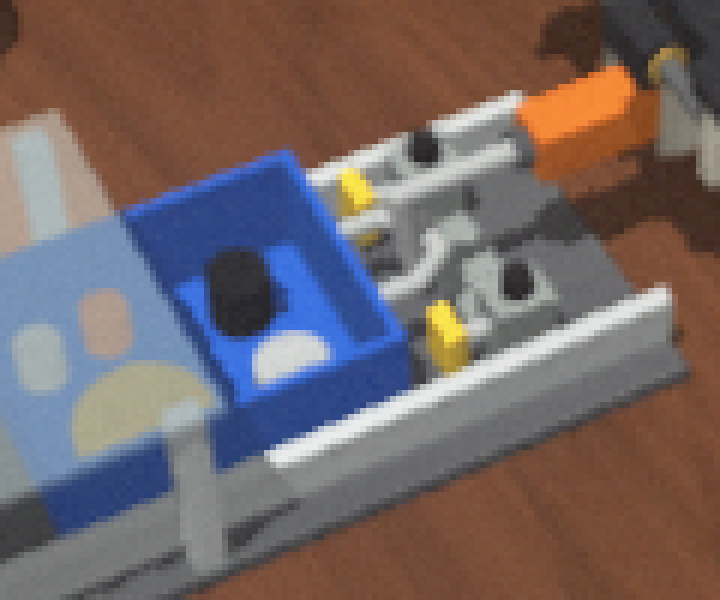

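```bash
for i in 1; do :; done
python3 -m handwheel '[[[-1.5,0.15,0],[0,0,0]],[[-1.5,0.15,0],[0,0,0]],[[-1.5,0.15,0],[0,0,0]],[[-1.5,0.15,0],[0,0,0]]]' | sed -n '2p;4p'
python3 -m handwheel '[[[-1.5,0.15,0],[0,0,0]],[[-1.5,0.15,0],[0,0,0]],[[-1.5,0.15,0],[0,0,0]]]'| sed -n '2p;4p'
python3 -m handwheel '[[[-1.5,0.15,0],[0,0,0]],[[-1.5,0.15,0],[0,0,0]]]'| sed -n '2p;4p'
```

```text
tool_pos: [487.9, 2.6, 73.7]
contact_force: [2.9, -0.2, -1.7]
tool_pos: [483.4, 3.1, 73.7]
contact_force: [1.8, -0.7, -1.6]
tool_pos: [480.4, 3.4, 73.7]
contact_force: [1.7, -0.4, -1.9]
```

```bash
python3 -m handwheel '[[[-1,0.1,0],[0,0,0]],[[-1,0.1,0],[0,0,0]],[[-1,0.1,0],[0,0,0]]]' | sed -n '2p;4p'
python3 -m handwheel '[[[-1,0.1,0],[0,0,0]],[[-1,0.1,0],[0,0,0]],[[-1,0.1,0],[0,0,0]]]'| sed -n '2p;4p'
python3 -m handwheel '[[[-1,0.1,0],[0,0,0]],[[-1,0.1,0],[0,0,0]]]'| sed -n '2p;4p'
```

```text
tool_pos: [477.5, 3.7, 73.8]
contact_force: [3.2, -0.1, -2.2]
tool_pos: [474.7, 3.9, 73.8]
contact_force: [4.6, -1.2, -1.9]
tool_pos: [472.6, 4.1, 73.8]
contact_force: [4.5, -1.0, -1.8]
```

```bash
python3 -m handwheel '[[[-1,0.1,0],[0,0,0]],[[-1,0.1,0],[0,0,0]],[[-1,0.1,0],[0,0,0]]]' | sed -n '2p;4p'
python3 -m handwheel '[[[-0.7,0.07,0],[0,0,0]],[[-0.7,0.07,0],[0,0,0]]]' | sed -n '2p;4p'
python3 -m handwheel '[[[-0.5,0.05,0],[0,0,0]],[[-0.5,0.05,0],[0,0,0]]]' | sed -n '2p;4p'
```

```text
tool_pos: [469.5, 4.5, 73.8]
contact_force: [4.8, -2.1, -2.1]
tool_pos: [468.1, 4.6, 73.8]
contact_force: [4.9, -1.3, -1.7]
tool_pos: [467.1, 4.7, 73.8]
contact_force: [4.6, -0.9, -2.8]
```

```bash
python3 -m handwheel '[[[-0.5,0.05,0],[0,0,0]],[[-0.5,0.05,0],[0,0,0]]]' | sed -n '2p;4p'
python3 -m handwheel '[[[-0.5,0.05,0],[0,0,0]],[[0,0,0],[0,0,0]]]' | sed -n '2p;4p'
python3 -m handwheel '[[[-0.5,0.05,0],[0,0,0]],[[0,0,0],[0,0,0]]]' | sed -n '2p;4p'
```

```text
tool_pos: [466.1, 4.8, 73.7]
contact_force: [3.9, -0.6, -1.8]
tool_pos: [465.5, 4.9, 73.7]
contact_force: [3.9, -1.5, -1.4]
tool_pos: [465.1, 4.9, 73.7]
contact_force: [4.6, -1.4, -2.5]
```

```bash
python3 -m handwheel '[[[-0.5,0.05,0],[0,0,0]],[[0,0,0],[0,0,0]]]' | sed -n '2p;4p'
python3 -m handwheel '[[[-0.5,0.05,0],[0,0,0]],[[0,0,0],[0,0,0]]]' | sed -n '2p;4p'
python3 -m handwheel '[[[-0.3,0.03,0],[0,0,0]],[[0,0,0],[0,0,0]]]' | sed -n '2p;4p'
```

```text
tool_pos: [465.0, 4.9, 73.8]
contact_force: [6.2, -1.9, -2.1]
tool_pos: [464.9, 4.9, 73.9]
contact_force: [6.7, -1.6, -3.3]
tool_pos: [464.9, 4.9, 73.9]
contact_force: [7.8, -1.3, -5.3]
```

```bash
python3 -m handwheel '[[[-1,0.1,0],[0,0,0]],[[0,0,0],[0,0,0]]]' | sed -n '2,4p'
python3 -m handwheel '[[[-1,0.1,0],[0,0,0]],[[0,0,0],[0,0,0]]]' | sed -n '2,4p'
```

```text
tool_pos: [464.8, 4.9, 74.0]
tcp_rot: [-3.142, 0.004, 3.047]
contact_force: [10.6, -2.2, -5.4]
tool_pos: [464.6, 4.9, 74.1]
tcp_rot: [-3.142, 0.006, 3.047]
contact_force: [13.7, -1.0, -7.4]
```

```bash
python3 -m handwheel '[[[-0.5,0.05,-0.7],[0,0,0]],[[0,0,0],[0,0,0]]]' | sed -n '2,4p'
```

```text
tool_pos: [464.5, 4.9, 73.7]
tcp_rot: [-3.141, 0.007, 3.047]
contact_force: [13.1, -1.7, -6.7]
```

```bash
python3 -m handwheel '[[[-1,0.1,-0.7],[0,0,0]],[[0,0,0],[0,0,0]]]' | sed -n '2,4p'
python3 -c "
from h import *
print(get_obs()['contact_force'])"
```

```text
tool_pos: [464.3, 4.9, 73.3]
tcp_rot: [-3.141, 0.009, 3.047]
contact_force: [15.5, -2.0, -7.1]
[15.45692283 -2.04188665 -7.05768323]
```

```bash
python3 -m handwheel '[[[-0.4,0.04,0],[0,0,0]],[[0,0,0],[0,0,0]],[[0,0,0],[0,0,0]]]' | sed -n '2,4p'
python3 -m handwheel '[[[0,0,0],[0,0,0]],[[0,0,0],[0,0,0]],[[0,0,0],[0,0,0]]]' | sed -n '2,4p'
```

```text
tool_pos: [464.3, 4.8, 73.3]
tcp_rot: [-3.141, 0.01, 3.047]
contact_force: [15.5, -2.1, -7.2]
tool_pos: [464.3, 4.8, 73.3]
tcp_rot: [-3.141, 0.01, 3.047]
contact_force: [16.4, -2.0, -6.2]
```

```bash
python3 -m handwheel '[[[-0.3,0.03,0],[0,0,0]],[[0,0,0],[0,0,0]],[[0,0,0],[0,0,0]],[[0,0,0],[0,0,0]]]' | sed -n '2,4p'
python3 -m handwheel '[[[0,0,0],[0,0,0]],[[0,0,0],[0,0,0]],[[0,0,0],[0,0,0]],[[0,0,0],[0,0,0]]]' | sed -n '2,4p'
python3 -m handwheel '[[[0,0,0],[0,0,0]],[[0,0,0],[0,0,0]],[[0,0,0],[0,0,0]]]' | sed -n '1,4p'
```

```text
tool_pos: [464.3, 4.8, 73.4]
tcp_rot: [-3.141, 0.011, 3.047]
contact_force: [17.9, -2.1, -6.8]
tool_pos: [464.3, 4.8, 73.4]
tcp_rot: [-3.141, 0.011, 3.047]
contact_force: [17.8, -1.7, -7.3]
time: 18.65
tool_pos: [464.3, 4.8, 73.3]
tcp_rot: [-3.141, 0.01, 3.047]
contact_force: [17.4, -2.0, -7.3]
```

```bash
python3 -m handwheel '[[[1.5,-0.15,0],[0,0,0]],[[1.5,-0.15,0],[0,0,0]],[[1.5,-0.15,0.7],[0,0,0]],[[1.5,-0.15,0.7],[0,0,0]],[[0,0,0],[0,0,0]]]' | sed -n '2,4p'
python3 -m handwheel '[[[2,-0.2,0],[0,0,0]],[[2,-0.2,0],[0,0,0]],[[2,-0.2,0],[0,0,0]],[[0,0,0],[0,0,0]]]' | sed -n '1,4p'
python3 - <<'E'
from h import *
s=look('scene'); o=get_obs();p=o['tool_pos'];y=-.096
tip=p+[106*np.cos(y),106*np.sin(y),-48];print(pix(s,tip),tip)
cv2.imwrite('pics/c6.png',cv2.resize(s['img'][165:265,220:340],None,fx=6,fy=6,interpolation=3)[:,:,::-1])
E
```

```text
tool_pos: [465.2, 5.0, 73.6]
tcp_rot: [3.141, -0.001, 3.047]
contact_force: [2.4, -0.5, -1.2]
time: 19.77
tool_pos: [471.5, 4.3, 73.6]
tcp_rot: [3.141, -0.001, 3.047]
contact_force: [0.6, -0.1, -1.4]
[276.9 215.7] [576.93479733  -5.83055129  25.6285533 ]
```

View pics/c6.png

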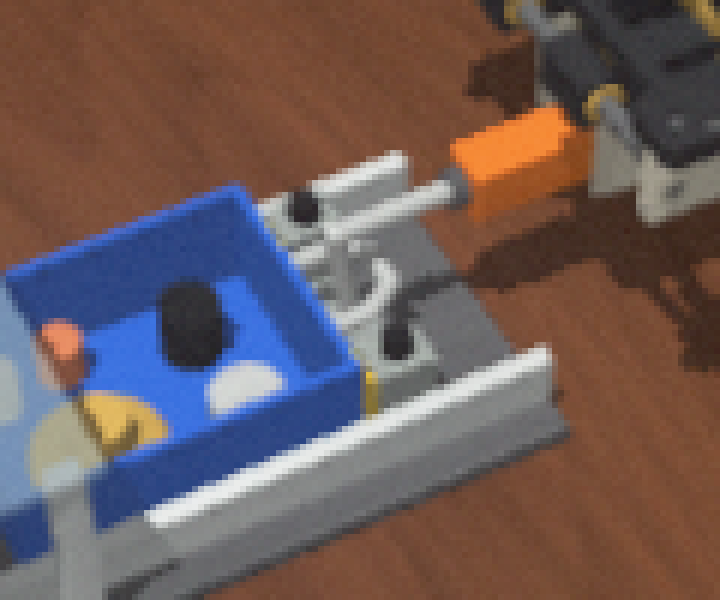

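```bash
python3 -m handwheel '[[[2,-0.2,0],[0,0,0]],[[0,0,5],[0,0,0]],[[0,0,5],[0,0,0]],[[0,0,0],[0,0,0]]]' | sed -n '2,4p'
python3 -m handwheel '[[[0,0,6],[0,0,0]],[[0,0,6],[0,0,0]],[[0,0,6],[0,0,0]],[[0,0,0],[0,0,0]]]' | sed -n '1,4p'
python3 -m handwheel '[[[0,0,15],[0,0,0]],[[0,0,25],[0,0,0]],[[0,0,25],[0,0,0]],[[0,0,12],[0,0,0]],[[0,0,0],[0,0,0]],[[0,0,0],[0,0,0]]]' | sed -n '1,4p'
python3 - <<'E'
from h import *
s=look('scene'); o=get_obs();p=o['tool_pos'];y=-.096
tip=p+[106*np.cos(y),106*np.sin(y),-48];print(p,pix(s,tip),tip)
cv2.imwrite('pics/c7.png',cv2.resize(s['img'][125:265,220:380],None,fx=4.2,fy=4.2,interpolation=3)[:,:,::-1])
E
```

```text
tool_pos: [473.9, 4.0, 84.3]
tcp_rot: [3.142, 0.001, 3.047]
contact_force: [0.2, 0.3, -2.3]
time: 20.82
tool_pos: [474.0, 4.0, 102.3]
tcp_rot: [3.142, 0.001, 3.047]
contact_force: [0.3, 0.3, -2.1]
time: 21.58
tool_pos: [473.0, 4.1, 177.8]
tcp_rot: [3.141, -0.002, 3.047]
contact_force: [-0.6, 0.3, -2.2]
[473.01423363   4.14629316 177.7371529 ] [275.2 182.9] [578.52616064  -6.0140837  129.7371529 ]
```

View pics/c7.png

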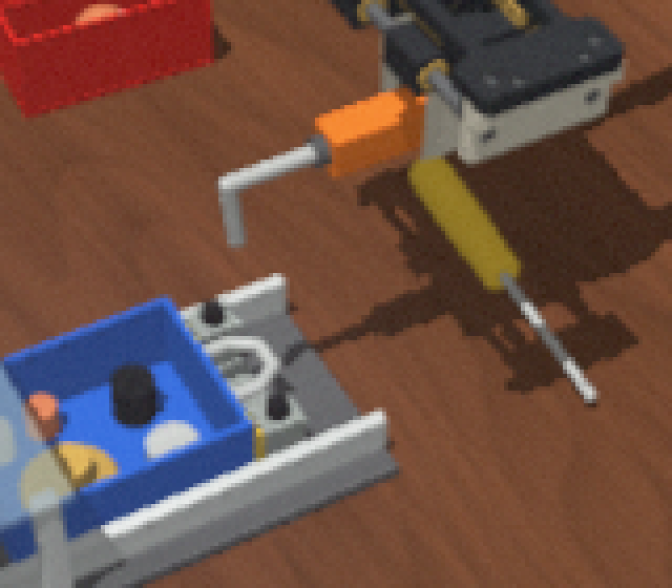

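```bash
python3 -m handwheel '[[[-1,20,0],[0,0,0.014]],[[-1,35,0],[0,0,0.0175]],[[-1,40,0],[0,0,0.0175]],[[-1,40,0],[0,0,0.0175]],[[-1,40,0],[0,0,0.0175]],[[-1,40,0],[0,0,0.0175]],[[-1,35,0],[0,0,0.0175]],[[-1,28,0],[0,0,0.0175]],[[0,13,0],[0,0,0.002]],[[0,5,0],[0,0,0]],[[0,0,0],[0,0,0]],[[0,0,0],[0,0,0]]]'
python3 - <<'E'
from h import *
print(get_obs()['tool_pos'],get_obs()['tcp_rot'])
E
```

```text
time: 23.12
tool_pos: [465.8, 299.2, 178.7]
tcp_rot: [-3.141, -0.0, -3.099]
contact_force: [0.1, 0.2, -0.7]
grip_width: 21.9
[465.75614822 299.21577618 178.72261946] [-3.14137971e+00 -1.48640318e-04 -3.09851712e+00]
```

```bash
python3 -m handwheel '[[[0,0.5,-15],[0,0,0]],[[0,0,-25],[0,0,0]],[[0,0,-25],[0,0,0]],[[0,0,-15],[0,0,0]],[[0,0,-6],[0,0,0]],[[0,0,0],[0,0,0]],[[0,0,0],[0,0,0]]]'
python3 -m handwheel '[[[0,0,-6],[0,0,0]],[[0,0,-6],[0,0,0]],[[0,0,-4],[0,0,0]],[[0,0,0],[0,0,0]],[[0,0,0],[0,0,0]]]'
```

```text
time: 24.0
tool_pos: [466.1, 300.8, 93.5]
tcp_rot: [3.141, 0.002, -3.097]
contact_force: [0.1, 0.5, -1.6]
grip_width: 21.7
time: 24.62
tool_pos: [465.7, 300.6, 76.8]
tcp_rot: [3.141, 0.0, -3.097]
contact_force: [-0.1, -0.8, -1.1]
grip_width: 21.5
```

```bash
python3 -m handwheel '[[[0,0,-3],[0,0,0]],[[0,0,-3],[0,0,0]],[[0,0,0],[0,0,0]],[[0,0,0],[0,0,0]]]'
python3 -m handwheel '[[[0,0,-1],[0,0,0]],[[0,0,-1],[0,0,0]],[[0,0,0],[0,0,0]],[[0,0,0],[0,0,0]]]'
```

```text
time: 25.12
tool_pos: [465.6, 300.6, 70.7]
tcp_rot: [3.141, -0.0, -3.097]
contact_force: [-0.8, -0.0, -1.6]
grip_width: 21.8
time: 25.62
tool_pos: [465.6, 300.6, 68.8]
tcp_rot: [3.141, 0.0, -3.097]
contact_force: [-0.0, -0.4, -2.0]
grip_width: 21.9
```

```bash
python3 -m handwheel '[[[0,0,-0.7],[0,0,0]],[[0,0,-0.7],[0,0,0]],[[0,0,0],[0,0,0]],[[0,0,0],[0,0,0]]]'
```

```text
time: 26.12
tool_pos: [465.6, 300.6, 67.7]
tcp_rot: [3.141, 0.0, -3.097]
contact_force: [-1.9, -0.5, 5.1]
grip_width: 21.6
```

Seated (contact at the original height). Open and retreat.

```bash
python3 -m handwheel '[[[0,0,0],[0,0,0]],[[0,0,0],[0,0,0]],[[0,0,0],[0,0,0]],[[0,0,0],[0,0,0]],[[0,0,0],[0,0,0]],[[0,0,0],[0,0,0]],[[0,0,0],[0,0,0]],[[0,0,0],[0,0,0]]]' 0
python3 -m handwheel '[[[0,0,10],[0,0,0]],[[0,0,25],[0,0,0]],[[0,0,40],[0,0,0]],[[0,0,40],[0,0,0]],[[-30,20,30],[0,0,0]],[[-40,30,10],[0,0,0]],[[-40,30,0],[0,0,0]],[[-40,30,0],[0,0,0]],[[-40,30,0],[0,0,0]],[[-20,15,0],[0,0,0]],[[0,0,0],[0,0,0]],[[0,0,0],[0,0,0]]]'
python3 - <<'E'
from h import *
s=look('scene');t=look('top')
spots(t,'top',['hook_grip','tray','jar_mid','can_mid','coupling_mid','wrench','screwdriver'],1)
a=cv2.resize(s['img'][160:340,200:460],(780,540),interpolation=3)[:,:390*2]
cv2.imwrite('pics/f1.png',np.hstack([cv2.resize(s['img'][165:345,220:460],(480,360),interpolation=3),cv2.resize(t['img'][95:335,90:300],(315,360),interpolation=3)])[:,:,::-1])
m=cv2.inRange(cv2.cvtColor(t['img'],cv2.COLOR_RGB2HSV),(5,180,150),(18,255,255)); k=np.zeros_like(m);k[240:330,100:160]=m[240:330,100:160]; print(cv2.minAreaRect(cv2.findNonZero(k)))
E
```

```text
time: 27.12
tool_pos: [465.6, 300.6, 67.4]
tcp_rot: [3.141, 0.0, -3.097]
contact_force: [0.5, -0.8, 0.4]
grip_width: 91.0
time: 28.62
tool_pos: [256.1, 455.2, 222.7]
tcp_rot: [3.141, 0.001, -3.097]
contact_force: [0.6, 0.2, -0.4]
grip_width: 91.9
top hook_grip 0.87 [479.1 300.7  73.1]
top jar_mid 0.73 [689.9 237.9  75.2]
top can_mid 0.66 [685.1 343.6 125.8]
top coupling_mid 0.74 [ 692.7 -239.1   37.9]
top wrench 0.89 [ 708.6 -342.8    3.7]
top screwdriver 0.68 [401.4 -39.4  23.9]
((128.19863891601562, 283.468994140625), (57.52099609375, 12.03256607055664), 87.45519256591797)
```

View pics/f1.png

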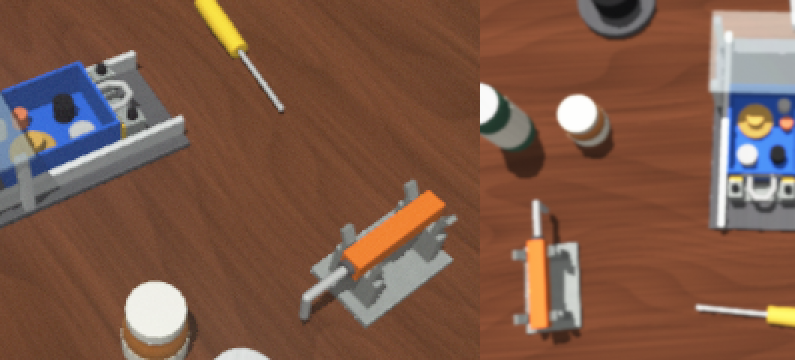

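```bash
python3 -c "
from h import *
print(bot.close_job())"
```

```text
the job is handed in; nothing more can be done
None
```

The job is done and handed in, with the robot's clock at about 29 s of the 72 s allowed. The tray is out against the stop and the hook is back in its cradle.

- **Drag and stop:** I pulled the tray out until it met the end stop. From there I held a steady pull of about 17.5 N for roughly 1.4 s. The highest pull I read was 17.9 N, or about 19 N with the sideways and vertical forces included. Force was only read at the end of each move, so short peaks between readings are not covered.
- **Tray:** The hook came out of the eye without touching it. The last pictures show the tray still against the stop with the pads pushed in, judged by eye and by the firm stop felt at the end.
- **Hook:** It touched down at its original height in the cradle, within about 1 mm of where I picked it up. It did not slip noticeably in the grip. The last picture shows it lying as before.
- **Other objects:** The jar, can, coupling, wrench and screwdriver were found again within about 5 mm of their first positions, which is about the detector's own error. The detector did not report the tray in the last top picture, so its final position rests on the images alone.
- **Disagreement:** An orange-colour measurement of the handle in the top picture differed by about 5° between the first and last picture. I put this down to the handle's side face being included the first time. The handle edges I read by eye in the first picture agree with the final angle.

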